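Hang the slotted filter carrier on the stand's headed pin

TASK

Hang the slotted carrier on the headed pin of the stand: lift it by its tab, bring the open side of its slot onto the pin from the side, slide it on against the sprung stop until the pin reaches the closed end of the slot, and leave it hanging there upright by itself with the pin seated in the notch. Someone has clamped the pin at an unknown height, so feel for it, and be gentle: do not press on the stand with more than 35 N. Leave the other things on the worktop where they are.

Things in the scene. Friction and masses are not known exactly. Their poses are not given: they have to be found in the camera images.
- carrier: Aluminium slotted carrier, 0.16-0.25 kg, standing loose on its foot tray (40 x 64 x 11 mm). Origin: centre of its underside; x thickness (front is -x), y width, z up. Plate 6 mm thick, y -23 to +35, up to z 115; grip tab above. A slot through the plate, z 69 to 80, opens at the +y edge and ends at a wall at y -5.5. All numbers of carrier and stand in mm.
- carrier_tab (a point): Middle of the carrier's grip tab, at x 0, y 0, z 142 in the carrier's frame. The tab is 10 mm thick (x), 40 mm wide (y) and stands from z 115 to 160: grip it from above across its thickness.
- carrier_jaw (a point): On the underside of the slot's upper jaw, at x 0, y +26, z 80 in the carrier's frame. The upper jaw (z 80 to 115) reaches to y +35, the lower jaw (below z 69) only to y +17; so from y +17 to +35 the upper jaw can be set down on the pin from above with nothing below it.
- carrier_notch (a point): Where the pin's axis lies when seated: x 0, y 0, z 84 in the carrier's frame. The notch is at the closed end of the slot, 11 mm wide (y -5.5 to +5.5), and goes up from the slot (z 80) to z 88, straight above the centre of mass.
- stand: Fixed stand. Origin: centre of the underside of its base, 110 x 130 x 12 mm; z up. A tube at x +30 clamps a rod with a boss; from the boss a level steel pin, 8 mm thick, points to -x (to the robot at yaw 0) at y 0. The pin's axis is clamped somewhere from z 104 to 144, not reported. The boss ends 15 mm above it. Pin and boss are rigid.
- stand_mark (a point): Top of the base (z 12), straight below the middle of the pin's free length (stand x -6.5, y 0); stand's axes. The pin is free from x 0 (washer, 26 mm across) to x -13 (head, 18 mm across, ends at x -19). The carrier's plate belongs in this gap, its x and y axes along the stand's, coming from the -y side and sliding to +y.
- stand_stop_mark (a point): Top of the base, straight below the free face of the sprung stop (stand x -6.5, y +23). The stop goes with the pin's height: a grey pad 16 mm wide, from the pin's axis to 26 mm above it. The end of the upper jaw pushes it to +y, at most 18 mm: 2 N at first, 4.4 N with the carrier seated; it pushes back. Its housing is at y +48 to +66, up to 18 mm above the axis.
- filter_cassette_0: Bystander: clear filter cassette, 40 mm across, 38 mm high, standing; origin centre of its underside.
- filter_cassette_1: Bystander: white filter cassette, 40 mm across, 38 mm high, standing; origin centre of its underside.
- stopwatch: Bystander: black stopwatch, 61 x 54 x 16 mm, lying; origin centre of its underside.
- petri_dish: Bystander: closed round dish, 59 mm across, 13 mm high; origin centre of its underside.
- tee_piece: Bystander: white plastic tee, 37 x 60 x 14 mm, lying; origin centre of its underside.
- spanner: Bystander: open-ended spanner, 169 mm long, 6 mm thick, lying; origin centre of its underside.
Things that resemble listed ones, but are neither listed nor needed, are in the scene too. Leave any pink or red look-alike of the carrier alone.

How it is judged (in metres and radians):
On the way:
1. the carrier is lifted clear of the worktop (height (world z) of carrier above 0.015 m), for 0.2 s.
At the end, for the whole second after the job is handed in: The carrier hangs by its notch on the pin, at rest, borne by the stand, upright within 0.12 rad, facing as the stand within 0.25 rad; notch centre within 5 mm of the pin in y, within 7 mm of the middle of its free part in x, 100 to 148 mm above the stand's underside (y of carrier_notch in the frame of stand_mark between -0.005 and 0.005 m and x of carrier_notch in the frame of stand_mark between -0.007 and 0.007 m and z of carrier_notch in the frame of stand between 0.1 and 0.148 m and angle between carrier's own z axis and vertical below 0.12 rad and angle between the x axis of carrier and the x axis of stand, either way round below 0.25 rad and contact force between carrier and stand above 0.5 N and linear speed of carrier below 0.02 m/s); the robot touches nothing.
It fails at once if the carrier is pressed against the stand with more than 35 N (contact force between carrier and stand above 35 N).
It fails at once if the robot itself presses on the stand with more than 35 N (contact force between any of the arm, the fingers and stand above 35 N).
It fails at once if a bystander is moved by more than 30 mm (distance of any of filter_cassette_0, filter_cassette_1, stopwatch, petri_dish, tee_piece, spanner from where it was at the start of the episode above 0.03 m).
It also fails if it takes over 51 s, if anything falls off the work surface, if the arm or the gripper's body presses on something with over 40 N, if the wrist force passes 120 N, or if a joint passes its speed limit or range.

ROBOT

A 6-joint arm with a two-finger parallel gripper is mounted at the origin on a cart in front of the work surface, level with it; the furniture and walls round the work are solid. World frame = base frame: x ahead of the robot, y to its left, z up, the work surface at z = 0. Lengths are in m, angles in degrees, forces in N, time in s.
With the tool pointing down it reaches from about 0.325 to 0.775 m from the base axis. Payload 5.5 kg.
Tool frame: the origin (TCP) lies at the centre of the arm's flange, where the gripper is bolted on; the fingertips stand 182 mm ahead of it and the grasp point (between the pads) lies 163 mm ahead of it; z points along the fingers, y is the line along which they close (so a half turn about z gives the same grasp; the last joint's range is limited). The gripper opens to 88 mm and grips with 3 to 60 N. Pads are 20 mm wide; open, the fingers measure 115 mm over their backs; the gripper's body (75 mm by 178 mm) begins 61 mm behind the grasp point.
Start: joints at [-73.321, 5.22, 70.514, -0, 104.267, -3.249], TCP at [0.204, -0.564, 0.405] pointing down, gripper open.
Joint ranges: [-164.24, 164.24], [-49.07, 125.15], [9.68, 141.18], [-86.29, 266.29], [3.28, 154.24], [-151.56, 151.56]. Speed limits (degrees/s): [147.25, 147.25, 172.46, 180, 180, 180].

INTERFACE

Orientations are given as [roll, pitch, yaw] about the fixed x, y, z axes, in that order (R = Rz(yaw) Ry(pitch) Rx(roll)).
In Python, from station import r gives the robot as it stands. The module is installed in compiled form; this text tells all that it offers. Calls block until the motion is done:
- r.reach(position, orientation): joint-space move of the TCP to a pose.
- r.servo_line(position, rotation=None, speed=0.15): straight line of the TCP; rotation=None keeps the orientation; speed is the mean speed in m/s.
- r.move_joints(angles): joint-space move.
- r.let_go() and r.grab(squeeze=None): open the fingers fully, or close them until they stop; squeeze is the grip in N (None keeps the last).
- r.wait(seconds).
- r.inverse_kinematics(position, orientation): joint angles nearest the present ones, or None.
- r.sense(): the state.
- r.snapshot(name): name is "scene" or "top"; returns a dict with "frame" (384x512x3 uint8, red, green, blue), "fx", "fy", "cx", "cy" (pixels), "R" (3x3) and "t" (3): a world point X has camera coordinates R X + t. Camera axes: x right, y down, z forward; pixel columns grow to the right and rows downward; lengths in m; the calibration is good to about 2 mm. A picture is of the moment at which its call begins. There is no depth.
A pose or a line that the arm cannot do raises r.IKError and nothing moves.
- r.hand_in(): hands the job in; it is judged then, once.
The state is a dict: "clock": time; "joints": joint angles; "joint_vel": joint speeds; "joint_torque": joint torques, N m; "tcp_pos": TCP position; "orientation": TCP orientation; "contact_force": force on the tool from outside, world axes, zero at the start; "torque": the same for the moment, N m; "opening": finger opening in m; "gripper_force": force on a finger pad.
Only numpy, scipy, OpenCV 4.12 (cv2) and the standard library are available. Lean on these libraries where they do the work, as an engineer would, in place of code of your own. Each camera call takes 0.05 s, during which the arm holds its last target. There are 200 camera calls.

## Working session

There is one attempt and no reset: what is moved stays moved. The work goes in short steps, each a Python script; the robot and the scene stay as the last script left them, time stands still between calls to the robot, and variables do not carry over. Pictures are saved under pics/ and viewed, at most 10 in all, crops included, and the job is handed in when it is done.

```bash
mkdir -p pics
python3 - <<'E'
from station import r
import cv2,numpy as np,pickle
d={}
for n in("scene","top"):
    s=r.snapshot(n);d[n]=s
    cv2.imwrite(f"pics/{n}0.png",cv2.resize(s["frame"][:,:,::-1],(800,600),interpolation=cv2.INTER_CUBIC))
    print(n,s["fx"],s["fy"],s["cx"],s["cy"],np.round(s["R"],3).tolist(),np.round(s["t"],3), np.round(-np.array(s["R"]).T@s["t"],3))
pickle.dump(d,open("d0.pkl","wb"))
print(r.sense())
E
```

```text
scene 455.5831021270626 455.5831021270626 256.6961193427747 191.1017546989499 [[-0.716, -0.698, 0.011], [-0.521, 0.524, -0.673], [0.464, -0.488, -0.739]] [0.352 0.405 1.007] [-0.004  0.524  1.013]
top 455.8702777837596 455.8702777837596 254.66279641329848 192.21998584641898 [[-0.021, -1.0, -0.004], [-0.997, 0.021, -0.073], [0.074, 0.003, -0.997]] [-0.051  0.562  1.164] [ 0.473 -0.066  1.202]
{'clock': 0.1, 'joints': array([-7.33230205e+01,  5.26017108e+00,  7.05720823e+01, -3.24863076e-04,
        1.04266906e+02, -3.25089899e+00]), 'joint_vel': array([ 0.01707886, -0.07544176, -0.14999382,  0.07500458, -0.01349903,
       -0.03522501]), 'joint_torque': array([ 3.33857643e-03, -4.47857380e+01, -4.07572496e+01,  7.00354949e-02,
        2.84070731e-02, -1.10981405e-04]), 'tcp_pos': array([ 0.20449596, -0.56414312,  0.40363385]), 'orientation': array([-1.79900983e+02, -5.30868120e-03,  1.99277941e+01]), 'contact_force': array([-0.10619696,  0.91657723, -0.18483904]), 'torque': array([-0.03080938, -0.00310459,  0.0500618 ]), 'gripper_force': 0.0, 'opening': 0.08750821370093372}
```

View pics/scene0.png

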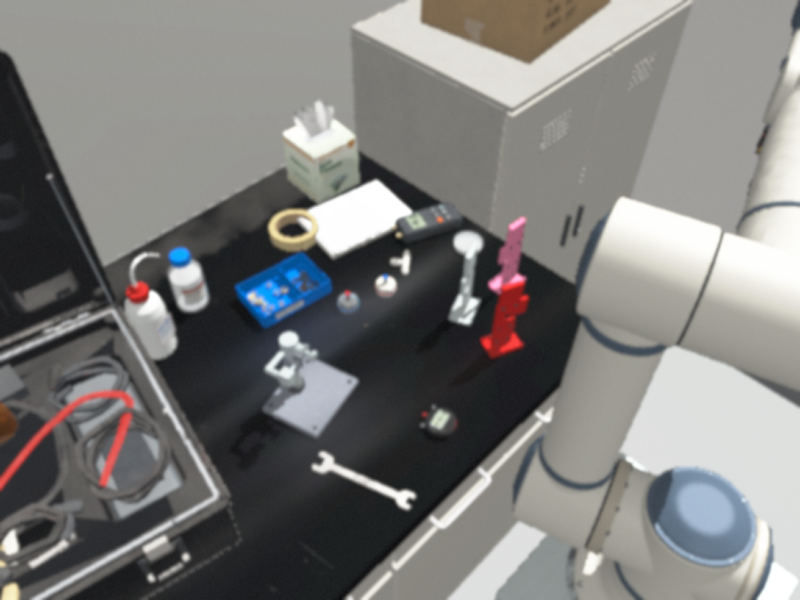

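View pics/top0.png

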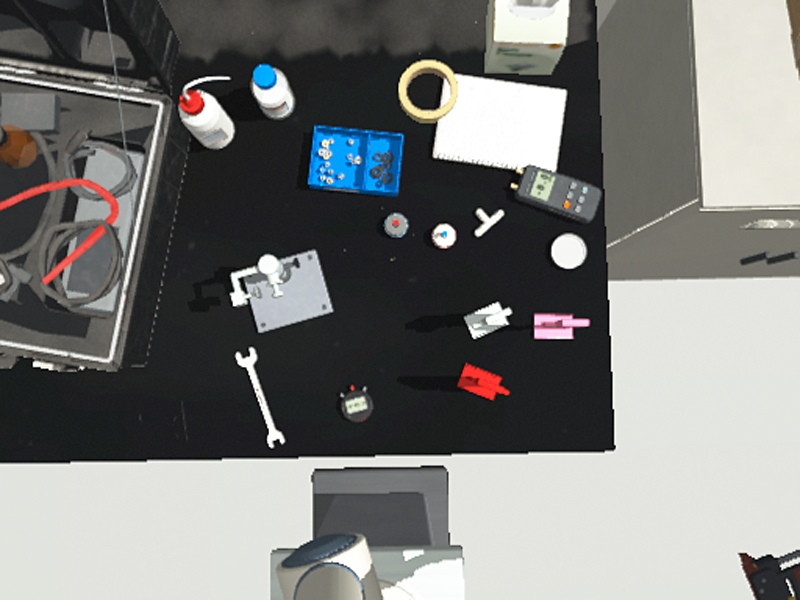

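The top view shows the stand base at about (290,290), the grey carrier at (488,320), and the pink and red look-alikes at (560,325) and (483,380). In the scene view the stand is at (310,390) and the carrier at (465,280). I'll zoom in on both.

Run:
```python
import cv2,numpy as np,pickle
d=pickle.load(open("d0.pkl","rb"))
# 512-scale crops; 6x
def crop(n,x0,y0,w,h,k): return cv2.resize(d[n]["frame"][y0:y0+h,x0:x0+w,::-1],(w*k,h*k),interpolation=cv2.INTER_CUBIC)
A=crop("top",142,155,75,60,5);B=crop("top",290,185,75,60,5)
C=crop("scene",160,205,75,60+0,5) ;D=crop("scene",275,145,75,60,5)
im=np.vstack([np.hstack([A,B]),np.hstack([C,D])])
cv2.imwrite("pics/crop0.png",im);print(im.shape)
```

```text
(600, 750, 3)
```

View pics/crop0.png

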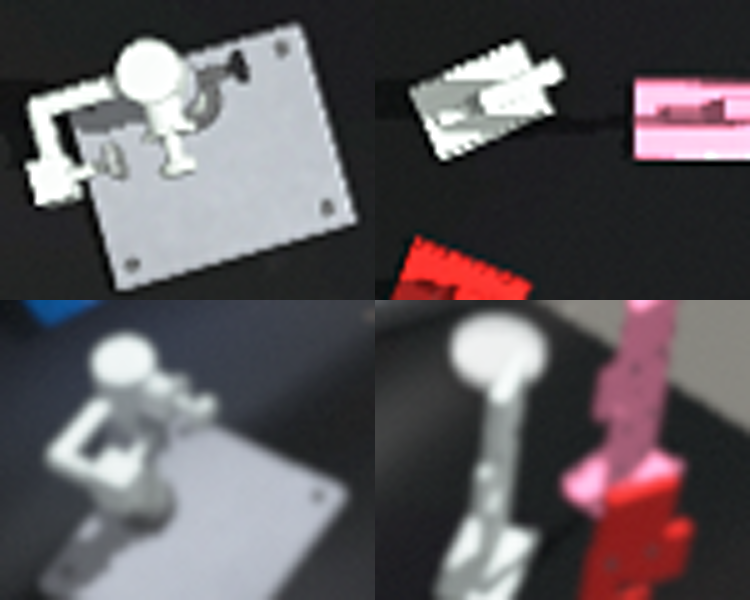

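```bash
cat > h.py <<'E'
import numpy as np,cv2
def ray(s,u,v):
    R=np.array(s["R"]);t=np.array(s["t"]);K=np.array([(u-s["cx"])/s["fx"],(v-s["cy"])/s["fy"],1.])
    return -R.T@t,R.T@K
def plane(s,u,v,z):
    c,d=ray(s,u,v);return c+d*(z-c[2])/d[2]
def tri(s1,p1,s2,p2):
    c1,d1=ray(s1,*p1);c2,d2=ray(s2,*p2)
    A=np.c_[d1,-d2];k=np.linalg.lstsq(A,c2-c1,rcond=None)[0]
    a=c1+d1*k[0];b=c2+d2*k[1];return (a+b)/2,np.linalg.norm(a-b)
def proj(s,X):
    c=np.array(s["R"])@np.asarray(X)+s["t"];return np.array([s["fx"]*c[0]/c[2]+s["cx"],s["fy"]*c[1]/c[2]+s["cy"]])
def T(o,yaw):
    c,s=np.cos(yaw),np.sin(yaw);return lambda p:np.asarray(o)+np.array([c*p[0]-s*p[1],s*p[0]+c*p[1],p[2]])
E
python3 - <<'E'
from h import *
import pickle
d=pickle.load(open("d0.pkl","rb"));t,s=d["top"],d["scene"]
C=np.array([plane(t,375/5*0+290+(x-375)/5,185+y/5,.011) for x,y in[(410,90),(520,42),(553,115),(443,160)]])
print("carrier",C.round(4).tolist(),np.linalg.norm(np.diff(C,axis=0),axis=1),C.mean(0))
e=(C[0]-C[1]+C[3]-C[2]);yc=np.arctan2(-e[0],e[1]);print("yaw if +y left",np.degrees(yc))
B=np.array([plane(t,142+x/5,155+y/5,.012) for x,y in[(300,25),(357,220),(118,290)]])
print("stand",B.round(4).tolist(),np.linalg.norm(np.diff(B,axis=0),axis=1),(B[0]+B[2])/2)
e=B[2]-B[1];f=B[0]-B[1];print(np.degrees([np.arctan2(-e[0],e[1]),np.arctan2(f[1],f[0])]))
print("pin tip",tri(t,(142+180/5,155+166/5),s,(160+207/5,205+105/5)))
so=(B[0]+B[2])/2;so[2]=0
co=C.mean(0);co[2]=0
f=lambda n,x0,y0,k=5:cv2.resize(d[n]["frame"][y0:y0+60,x0:x0+75,::-1],(75*k,60*k),interpolation=cv2.INTER_CUBIC)
rows=[]
for hyp in (0,np.pi):
    P=T(co,yc+hyp);row=[]
    for n,x0,y0 in(("top",290,185),("scene",275,145)):
        im=f(n,x0,y0)
        for X in[[(0,y,z) for y,z in((-23,11),(-23,115),(35,115),(35,80),(-5.5,80),(-5.5,69),(17,69),(17,11))],[(0,y,z) for y,z in((-20,115),(-20,160),(20,160),(20,115))]]:
            p=np.array([(proj(d[n],P(np.array(q)/1e3))-[x0,y0]+.5)*5 for q in X]).astype(int)
            cv2.polylines(im,[p],False,(0,0,255) if hyp else (0,200,0),1)
        row.append(im)
    rows.append(np.hstack(row))
cv2.imwrite("pics/hyp.png",np.vstack(rows))
E
```

```text
carrier [[0.5307, -0.1733, 0.011], [0.5546, -0.2315, 0.011], [0.516, -0.2475, 0.011], [0.4938, -0.1895, 0.011]] [0.06295232 0.04175222 0.06218361] [ 0.52376356 -0.21046304  0.011     ]
yaw if +y left 21.64816017083229
stand [[0.6491, 0.0735, 0.012], [0.5457, 0.045, 0.012], [0.5118, 0.1703, 0.012]] [0.10728864 0.12981768] [0.58045793 0.12187449 0.012     ]
[15.15779102 15.42164296]
pin tip (array([0.5665499 , 0.11796708, 0.12757722]), np.float64(0.0012929501120327856))
```

View pics/hyp.png

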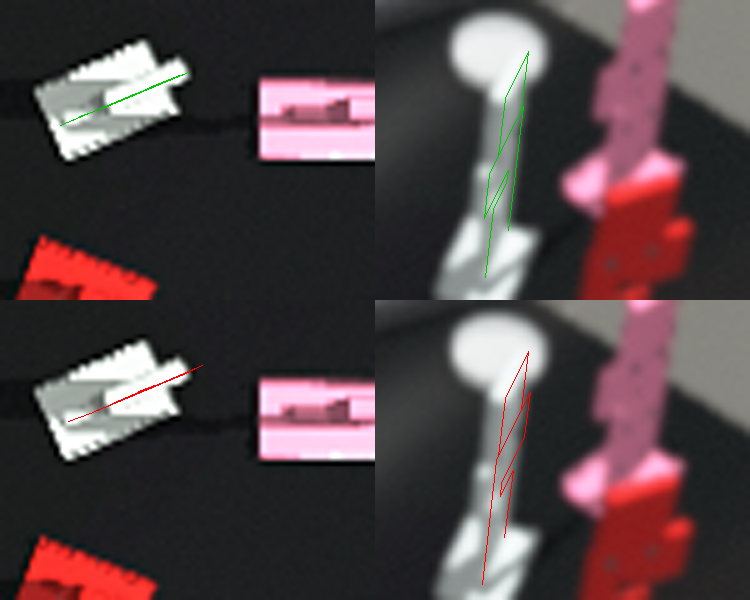

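The green overlay (carrier +y to the left, yaw about 22°) matches the tab end and jaw step; the red one doesn't. The stand yaw is about 15.3° and the pin height about 0.128. Next I'll grasp the carrier.

Run:
```python
from station import r
from h import *
import pickle
yaw=22;P=T([.5238,-.2105,0],np.radians(yaw))
q=P([0,0,.142]);cands=[]
for w in(yaw+90,yaw-90):
    j=r.inverse_kinematics([q[0],q[1],q[2]+.163+.08],[180,0,w]);print(w,j)
    # joint angles also needed at stand
    k=r.inverse_kinematics([.566,.09,.40],[180,0,w-22+15.3]);print("  stand",k)
    if j is not None and k is not None:cands.append((abs(j[5])+abs(k[5]),w))
w=min(cands)[1];print("use",w)
r.reach([q[0],q[1],q[2]+.163+.08],[180,0,w])
r.servo_line([q[0],q[1],q[2]+.163],speed=.12)
print(r.sense()["contact_force"])
r.grab(30);s=r.sense();print(s["opening"],s["gripper_force"],s["contact_force"])
p=s["tcp_pos"];r.servo_line([p[0],p[1],p[2]+.10],speed=.1);r.wait(.3)
s=r.sense();print(s["clock"],s["opening"],s["gripper_force"],s["contact_force"],s["torque"],s["tcp_pos"],s["orientation"])
d={n:r.snapshot(n) for n in("scene","top")};pickle.dump(d,open("d1.pkl","wb"))
def crop(n,x0,y0,w,h,k): return cv2.resize(d[n]["frame"][y0:y0+h,x0:x0+w,::-1],(w*k,h*k),interpolation=cv2.INTER_CUBIC)
im=np.hstack([crop("top",160,160,33,45,12),crop("scene",170,208,33,45,12)]);cv2.imwrite("pics/pin.png",im)
cv2.imwrite("pics/held.png",np.hstack([crop("scene",255,100,100,140,4),crop("top",270,140,100,140,4)]))
```

```text
112 [-25.34670343  -0.4467301   78.32340777   0.         102.12332233
 -47.34670343]
  stand [  5.63390575   1.00051161  75.35319903   0.         103.64628936
  -9.66609425]
-68 [-2.53467034e+01 -4.46730098e-01  7.83234078e+01 -2.54444375e-14
  1.02123322e+02  1.32653297e+02]
  stand None
use 112
[ 0.14839315 -0.42504752  0.19445915]
0.009779086495980733 29.99950647354126 [-0.49379511  0.06280733 -0.01762351]
5.2833 0.009853450300132576 29.99940186738968 [ 0.28175487 -0.21159157 -1.65325897] [-0.00114813 -0.10925459 -0.02629004] [ 0.52375574 -0.2104778   0.4042687 ] [-1.79972134e+02 -3.17347149e-02  1.12000852e+02]
```

View pics/pin.png

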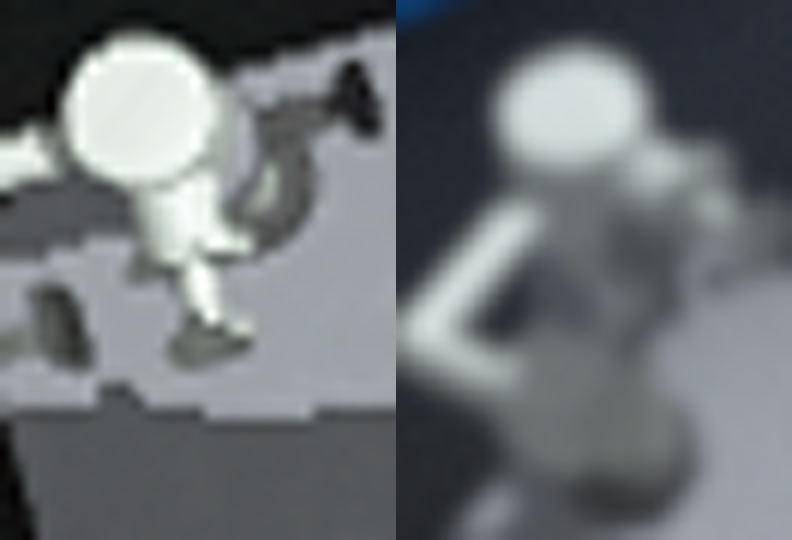

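View pics/held.png

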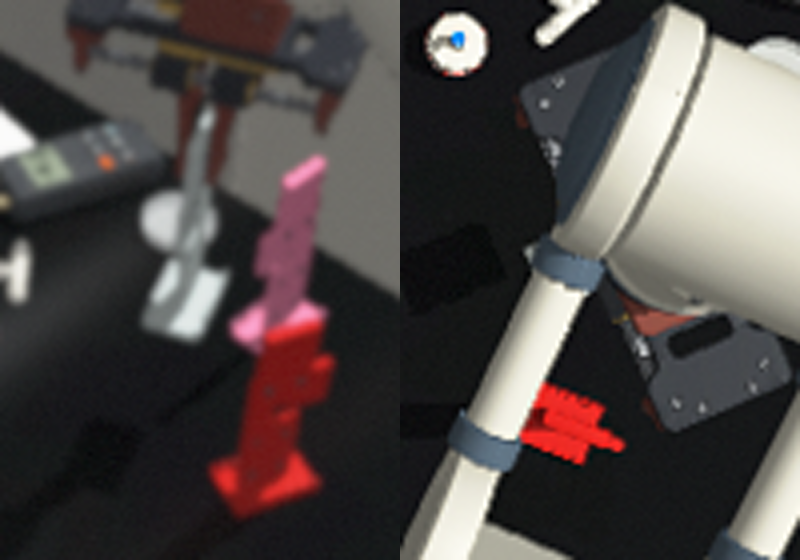

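The carrier is held and clear of the worktop, lifting straight (weight about 1.65 N). In the pin crop, top view, the washer front edge is at about (192,258), the head at about (212,342), and the middle of the gap at about (202,293). In the scene half, the head is at about (772,231) and the washer at about (718,190).

Run:
```python
from h import *
import pickle
d=pickle.load(open("d1.pkl","rb"));t,s=d["top"],d["scene"]
pt=lambda x,y:(160+(x+.5)/12-.5,160+(y+.5)/12-.5)
ps=lambda x,y:(170+(x-396+.5)/12-.5,208+(y+.5)/12-.5)
print("head",tri(t,pt(212,342),s,ps(772,231)))
print("washer",tri(t,pt(192,255),s,ps(718,190)))
P=T([.5805,.1219,0],np.radians(15.3))
for z in(.118,.124,.130): print(z,"head",P([-.016,0,z]),"gap",P([-.0065,0,z]),(proj(t,P([-.016,0,z+.005]))-160+.5)*12,(proj(t,P([-.0065,0,z+.003]))-160+.5)*12,(proj(s,P([-.016,0,z]))-[170,208]+.5)*12+[396,0])
```

```text
head (array([0.56688856, 0.11991886, 0.12596804]), np.float64(0.0007162938220359251))
washer (array([0.58291815, 0.12238707, 0.12776452]), np.float64(0.002273143654893244))
0.118 head [0.56506708 0.11767803 0.118     ] gap [0.57423038 0.12018483 0.118     ] [225.24622313 351.33774838] [213.94840239 306.40720949] [791.40271224 254.42812733]
0.124 head [0.56506708 0.11767803 0.124     ] gap [0.57423038 0.12018483 0.124     ] [220.02497581 348.86889059] [208.67747275 303.69543418] [789.15333406 236.48975658]
0.13 head [0.56506708 0.11767803 0.13      ] gap [0.57423038 0.12018483 0.13      ] [214.74538121 346.37244339] [203.34778742 300.95343039] [786.88606563 218.40871449]
```

```bash
cat >> h.py <<'E'
YAW=15.3;G0=np.array([.5757,.122]);OR=[180,0,YAW+90]
_c,_s=np.cos(np.radians(YAW)),np.sin(np.radians(YAW));RS=np.array([[_c,-_s],[_s,_c]])
def tcp(x,y,z):
    "carrier origin at stand-frame (x,y) offset from gap middle, world height z -> TCP"
    q=G0+RS@[x,y];return [q[0],q[1],z+.305]
def F(r,n=4):
    f=[]
    for _ in range(n): f.append(r.sense()["contact_force"]);r.wait(.02)
    f=np.mean(f,0);return np.r_[RS.T@f[:2],f[2]]
E
python3 - <<'E'
from station import r
from h import *
import pickle
d=pickle.load(open("d1.pkl","rb"));t,s=d["top"],d["scene"]
pt=lambda x,y:(160+(x+.5)/12-.5,160+(y+.5)/12-.5)
ps=lambda x,y:(170+(x-396+.5)/12-.5,208+(y+.5)/12-.5)
print("disc",tri(t,pt(138,108),s,ps(572,112)))
r.reach(tcp(0,-.09,.1),OR);r.servo_line(tcp(0,-.075,.066),speed=.15);r.wait(.2);b=F(r)
print("base",b,r.sense()["clock"])
for y in(-.055,-.045,-.035,-.026):
    r.servo_line(tcp(0,y,.066),speed=.06);f=F(r,2)-b;print(y,f.round(2))
    if np.linalg.norm(f)>4: break
r.wait(.1);print(F(r)-b,r.sense()["clock"]);np.save("b.npy",b)
sn={n:r.snapshot(n) for n in("scene","top")};pickle.dump(sn,open("d2.pkl","wb"))
def crop(n,x0,y0,w,h,k): return cv2.resize(sn[n]["frame"][y0:y0+h,x0:x0+w,::-1],(w*k,h*k),interpolation=cv2.INTER_CUBIC)
cv2.imwrite("pics/on.png",np.hstack([crop("scene",165,190,50,75,8),crop("top",150,150,50,75,8)]))
E
```

```text
disc (array([0.6127941 , 0.13270482, 0.13571842]), np.float64(0.0016600865281310407))
base [-0.16544547  0.08932347 -2.17313401] 7.0583
-0.055 [0.4  0.47 0.07]
-0.045 [ 0.91 -0.4   0.63]
-0.035 [-0.36  0.14  0.  ]
-0.026 [ 0.46 -0.42 -0.03]
[ 0.30274184  0.12233222 -0.39322369] 8.775
```

View pics/on.png

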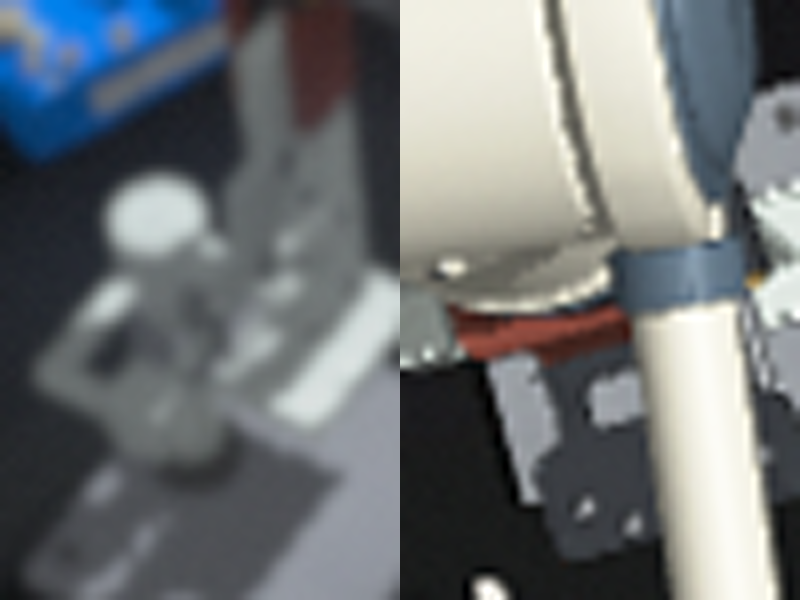

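The carrier's upper jaw is over the pin with no contact. Its plate stands beside the post's washer, around (250,240) in the scene half. Next I'll feel downward.

Run:
```python
from station import r
from h import *
b=np.load("b.npy");x,y,z=.001,-.026,.066
r.servo_line(tcp(x,y,.060),speed=.05);z=.060;f=F(r)-b;print(z,f.round(2))
while z>.036 and np.linalg.norm(f)<2.8:
    z-=.0007;r.servo_line(tcp(x,y,z),speed=.03);f=F(r,3)-b;print(round(z,4),f.round(2))
print(r.sense()["tcp_pos"]-tcp(x,y,z),r.sense()["clock"])
```

```text
0.06 [ 0.01 -0.24  0.26]
0.0593 [-0.29  0.19  0.16]
0.0586 [0.52 0.15 0.4 ]
0.0579 [0.37 0.17 0.13]
0.0572 [0.57 0.09 0.29]
0.0565 [-0.06  0.05  0.2 ]
0.0558 [0.42 0.1  0.28]
0.0551 [ 0.08  0.07 -0.09]
0.0544 [-0.15 -0.26  0.57]
0.0537 [ 0.29 -0.75  0.34]
0.053 [ 0.2   0.06 -0.16]
0.0523 [ 0.3  -0.26  0.15]
0.0516 [ 0.26  0.07 -0.42]
0.0509 [ 0.25 -0.23 -0.11]
0.0502 [-0.03  0.11  0.1 ]
0.0495 [ 0.21 -0.15  0.3 ]
0.0488 [ 0.2  -0.15  0.  ]
0.0481 [ 0.54 -0.1   0.51]
0.0474 [-0.41 -0.05  3.97]
[-3.24777125e-05 -2.58809258e-05  6.07633045e-04] 14.6167
```

Run:
```python
from station import r
from h import *
b=np.load("b.npy");y,z=-.026,.0488;x0=.001
r.servo_line(tcp(x0,y,z),speed=.03);b2=F(r,6);print((b2-b).round(2));lim=[]
for sg in(1,-1):
    x=x0;f=np.zeros(3)
    while abs(f[0])<2.2 and abs(x-x0)<.0075:
        x+=sg*.0007;r.servo_line(tcp(x,y,z),speed=.03);f=F(r,3)-b2
    print(sg,round(x,4),f.round(2));lim.append(x)
    if sg==1:r.servo_line(tcp(x0,y,z),speed=.03)
m=np.mean(lim);print("mid",m);r.servo_line(tcp(m,y,z),speed=.03)
print((F(r)-b2).round(2),r.sense()["clock"])
```

```text
[-0.24 -0.25  0.51]
1 0.0059 [-4.28 -0.09  1.89]
-1 -0.0025 [ 2.32  0.51 -1.22]
mid 0.0017000000000000003
[ 0.02  0.6  -0.64] 19.2417
```

The gap is felt: 8.4 mm between contacts with the mid at +1.7 mm, which agrees with 13 − 6 mm plus feeling overshoot. Next I'll slide the carrier on.

Run:
```python
from station import r
from h import *
b=np.load("b.npy");x,z=.0017,.0492
for y in(-.020,-.014,-.010,-.007,-.004):
    r.servo_line(tcp(x,y,z),speed=.05);f=F(r,3)-b;print(y,f.round(2))
    if abs(f[1])>8 or abs(f[2])>5 or abs(f[0])>5:raise SystemExit
while y<.008 and f[1]>-7.5:
    y+=.0007;r.servo_line(tcp(x,y,z),speed=.03);f=F(r,3)-b;print(round(y,4),f.round(2))
print(r.sense()["clock"])
```

```text
-0.02 [ 0.27 -0.48  0.15]
-0.014 [ 0.65 -0.31  0.56]
-0.01 [-0.4  -3.17  0.32]
-0.007 [-0.02 -2.84  0.17]
-0.004 [ 0.04 -3.62 -0.25]
-0.0033 [ 1.01 -3.97 -0.42]
-0.0026 [ 0.85 -3.95 -0.2 ]
-0.0019 [ 1.42 -3.56  0.03]
-0.0012 [ 0.68 -3.58 -0.67]
-0.0005 [ 0.85 -4.24 -0.37]
0.0002 [ 1.15 -4.4  -0.14]
0.0009 [ 1.25 -4.66 -0.36]
0.0016 [ 1.38 -5.11 -1.07]
0.0023 [ 1.37 -5.45 -0.16]
0.003 [ 1.63 -7.3  -0.63]
0.0037 [ 0.92 -7.99 -0.29]
24.075
```

Run:
```python
from station import r
from h import *
b=np.load("b.npy");x,y,z=.0017,.0012,.0492
r.servo_line(tcp(x,y,z),speed=.03);f=F(r)-b;print(f.round(2))
while z>.037 and f[2]<2.5 and abs(f[1])<10:
    z-=.001 if z>.042 else .0006;r.servo_line(tcp(x,y,z),speed=.03);f=F(r,3)-b;print(round(z,4),f.round(2))
print(r.sense()["clock"])
```

```text
[ 1.31 -4.67 -0.6 ]
0.0482 [ 0.83 -4.81  2.28]
0.0472 [ 0.25 -4.96  3.83]
24.9917
```

Run:
```python
from station import r
from h import *
b=np.load("b.npy");x=.0017
for y in(.0022,.0030,.0037):
    z=.0485;r.servo_line(tcp(x,y,z),speed=.03)
    f=F(r,3)-b;print("y",y,f.round(2))
    while z>.037 and f[2]<3 and abs(f[1])<12:
        z-=.0008;r.servo_line(tcp(x,y,z),speed=.03);f=F(r,3)-b;print(round(z,4),f.round(2))
    if z<.0455:break
s=r.sense();print(s["clock"],s["torque"],s["opening"])
```

```text
y 0.0022 [ 0.69 -5.58  0.99]
0.0477 [ 0.35 -5.53  2.13]
0.0469 [ 0.4  -4.94  2.95]
0.0461 [ 0.49 -6.17  3.49]
y 0.003 [ 0.69 -7.32 -0.14]
0.0477 [ 0.08 -7.18  2.05]
0.0469 [-0.05 -7.38  3.32]
y 0.0037 [ 0.75 -8.37  0.13]
0.0477 [ 0.   -8.19  1.81]
0.0469 [-0.27 -7.45  3.96]
27.9917 [-1.61482713 -0.37109972 -0.02182442] 0.009830850676641993
```

Run:
```python
from station import r
from h import *
import pickle
s=r.sense();print(s["orientation"],np.array(s["tcp_pos"])-tcp(.0017,.0037,.0469))
sn=r.snapshot("scene");pickle.dump(sn,open("d3.pkl","wb"))
im=cv2.resize(sn["frame"][165:255,155:235,::-1],(640,720)[0:1]+(600,),interpolation=cv2.INTER_CUBIC) if 0 else cv2.resize(sn["frame"][175:250,155:245,::-1],(720,600),interpolation=cv2.INTER_CUBIC)
im=cv2.convertScaleAbs(im,alpha=1.4)
# predicted carrier outline, upright, from TCP
q=np.array(s["tcp_pos"]);P=T([q[0],q[1],q[2]-.305],np.radians(YAW))
for X in([(-3,y,z) for y,z in((-23,11),(-23,115),(35,115),(35,80),(5.5,80),(5.5,88),(-5.5,88),(-5.5,69),(17,69),(17,11))],[(-20,-32,11),(20,-32,11),(20,32,11),(-20,32,11),(-20,-32,11)],[(-5,-20,160),(-5,20,160)]):
    p=np.array([(proj(sn,P(np.array(k)/1e3))-[155,175]+.5)*8 for k in X]).astype(int);cv2.polylines(im,[p],False,(0,255,0),1)
cv2.imwrite("pics/seat.png",im)
```

```text
[-1.79970888e+02  1.15529901e-01  1.05238121e+02] [ 4.30817345e-05 -7.89295964e-04  1.61231405e-04]
```

View pics/seat.png

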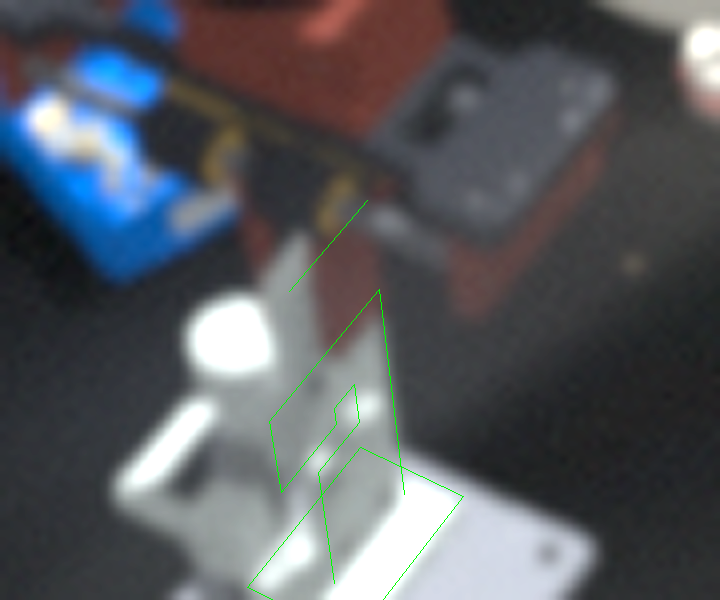

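The carrier looks upright. The vertical force levels off (2.1, 2.95, 3.5 N) while it moves below the jaw height, so it looks like friction on the sprung pad rather than a seat. I'll back off the wall and lower with a higher threshold.

Run:
```python
from station import r
from h import *
b=np.load("b.npy");x=.0017
for y in(.0018,.0010,.0026):
    z=.0482;r.servo_line(tcp(x,y,z),speed=.03)
    f=F(r,3)-b;print("y",y,f.round(2))
    while z>.0375 and f[2]<7 and abs(f[1])<12:
        z-=.0008;r.servo_line(tcp(x,y,z),speed=.03);f=F(r,3)-b;print(round(z,4),f.round(2))
    if z<.0435:break
s=r.sense();print(s["clock"],s["tcp_pos"]-tcp(x,y,z))
```

```text
y 0.0018 [ 0.18 -4.84 -0.39]
0.0474 [-0.68 -5.11  0.22]
0.0466 [-1.   -4.87  2.05]
0.0458 [-0.8  -4.83  3.4 ]
0.045 [ 0.82 -4.36  3.07]
0.0442 [ 1.15 -4.53  3.11]
0.0434 [ 1.01 -4.53  2.54]
0.0426 [ 0.24 -4.52  2.93]
0.0418 [ 0.48 -4.84  2.32]
0.041 [ 0.03 -4.66  2.84]
0.0402 [ 0.54 -4.92  2.7 ]
0.0394 [-1.46 -4.28  7.14]
31.6417 [-6.65468656e-05  2.69269288e-06  5.92438505e-04]
```

It seated at z ≈ 0.0398, exactly 8 mm below the jaw contact. Next I'll relieve the pressure, release and look.

Run:
```python
from station import r
from h import *
import pickle
x,y=.0017,.0018
r.servo_line(tcp(x,y,.0400),speed=.03);r.wait(.1)
r.let_go();s=r.sense();print(s["opening"],s["contact_force"])
p=s["tcp_pos"];r.servo_line([p[0],p[1],p[2]+.09],speed=.1)
r.reach([.42,-.25,.42],OR);r.wait(.3);print(r.sense()["clock"])
d={n:r.snapshot(n) for n in("scene","top")};pickle.dump(d,open("d4.pkl","wb"))
def crop(n,x0,y0,w,h,k): return cv2.convertScaleAbs(cv2.resize(d[n]["frame"][y0:y0+h,x0:x0+w,::-1],(w*k,h*k),interpolation=cv2.INTER_CUBIC),alpha=1.2)
cv2.imwrite("pics/end.png",np.hstack([crop("scene",165,180,65,90,6),crop("top",145,145,65,90,6)]))
```

```text
0.08769485780217358 [-0.45051659  0.23326334  0.46564667]
36.0917
```

View pics/end.png

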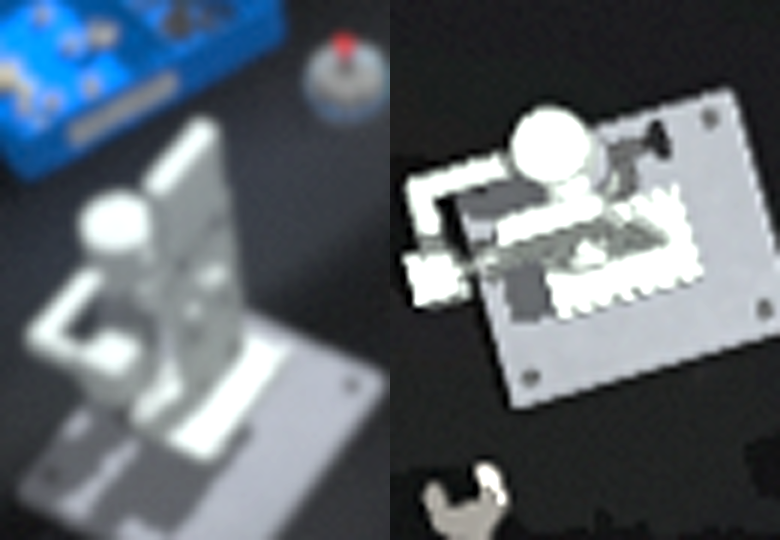

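The carrier hangs on the pin by itself: the tab top runs from about (155,190) to (210,125) in the scene half, and the tray is parallel to the base in the top half. I'll do one numeric tilt check.

Run:
```python
from h import *
import pickle
d=pickle.load(open("d4.pkl","rb"));s,t=d["scene"],d["top"]
q=tcp(.0017,.0018,.0398)
for a in(-.12,0,.12):
    o=np.array([q[0],q[1],q[2]-.305]);P=T(o,np.radians(YAW));c,n=np.cos(a),np.sin(a)
    R=lambda p:P([p[0],c*p[1]-n*(p[2]-.084),.084+n*p[1]+c*(p[2]-.084)])
    for k in([0,20,160],[0,-20,160],[-20,-32,11],[-20,32,11]):
        X=R(np.array(k)/1e3);print(a,k,((proj(s,X)-[165,180]+.5)*6).round(),((proj(t,X)-[145,145]+.5)*6+[390,0]).round())
```

```text
-0.12 [0, 20, 160] [137. 214.] [465. 240.]
-0.12 [0, -20, 160] [194. 138.] [566. 208.]
-0.12 [-20, -32, 11] [300. 330.] [710. 269.]
-0.12 [-20, 32, 11] [220. 446.] [568. 313.]
0 [0, 20, 160] [150. 194.] [487. 233.]
0 [0, -20, 160] [208. 126.] [591. 202.]
0 [-20, -32, 11] [290. 350.] [692. 276.]
0 [-20, 32, 11] [207. 457.] [546. 319.]
0.12 [0, 20, 160] [163. 175.] [510. 225.]
0.12 [0, -20, 160] [221. 116.] [616. 196.]
0.12 [-20, -32, 11] [279. 369.] [673. 282.]
0.12 [-20, 32, 11] [195. 466.] [525. 324.]
```

The measured corners match tilt ≈ 0, so I'm handing the job in.

```bash
python3 -c "
from station import r
print(r.hand_in())"
```

```text
the job is handed in; nothing more can be done
None
```

I hung the carrier by its notch on the pin and handed the job in at about 36 s of the 51 s allowed; the final check showed it upright and hanging by itself, and the highest change in wrist force I read was about 9 N. No verdict came back.

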